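# Latch the flange down in the inspection fixture

## Task

Latch the flange down in the inspection fixture: push the black knob along the slot in the cover plate as far as the corner, so that the clamp tongue slides over the flange's rim, then push it sideways round the corner to the end of the short leg. Only push it, gently, with the outside of the fingers: do not take it between the fingers, pull it up or force it. Leave the flange and the other things where they stand, and finish clear.

Things in the scene. Friction and masses are not known exactly. Their poses are not given: they have to be found in the camera images.
- fixture: fixed inspection fixture. Origin: centre of the underside of its aluminium base plate, 300 (x) x 180 (y) x 12 mm (z); z up. At its -x end is the latch housing, x -125 to 5 mm, y +-55 mm, with a flat steel cover plate, top at z = 43 mm, nothing else on it. The flange sits on the base plate at x = 85 mm, y = 0, held on its +x side by two 8 mm dowels, tops at z = 28 mm.
- corner (a point): point on the cover's top where the knob's axis stands when pushed home to the corner of the L-shaped slot. The slot's long leg, 20 mm wide, comes to it along fixture +x; the short leg, 22 mm wide, leaves it along fixture +y. In the fixture's frame the knob's axis is at x = -90 mm + joint bolt, y = -17 mm + joint pin.
- slot_end (a point): point on the cover's top where the knob's axis stands at the closed end of the short leg: 39 mm along fixture +y from point corner.
- knob_mid (a point): middle of the black upright cylindrical knob that is to be pushed: 22 mm diameter, 30 mm tall, from 3 mm to 33 mm above the cover plate (z = 46 to 76 mm; this point at z = 61 mm). It sits on a 16 mm pin that runs in the slot.
- bolt (a joint): travel of the knob, with the clamp tongue, along the slot's long leg (fixture +x), m: 0 at the open end, 0.052 at the stop at the corner; starts between 0 and 0.012. It takes about 3 to 5 N to slide, has no spring and stays where left.
- pin (a joint): travel of the knob along the slot's short leg (fixture +y), m: 0 to 0.039, the stop at its end. In the long leg the slot walls leave it only 0 to about 0.004; it can enter the short leg once joint bolt is past about 0.046, and in the short leg the wall keeps the bolt from going back. About 3 to 5 N to slide, no spring, stays where left.
- sleeve (a joint): how far the knob has been pulled up on its pin, m: 0 seated, up to 0.012. A spring holds it down with about 6 N, so it moves only if it is dragged or lifted up.
- flange: workpiece in the nest of the fixture: loose steel flange, disc 84 mm diameter x 10 mm with an upright hub 36 mm diameter, 36 mm tall in all; origin at the centre of its underside. The clamp tongue (30 mm wide) passes 3 mm above the disc and stops 7 mm before the hub.
- plug_gauge: plug gauge: small stepped steel cylinder, 20 mm diameter at the foot, 52 mm tall, standing loose on the fixture's base plate beside the flange; bystander; origin at the centre of its underside
- setting_block: small steel block 36 x 18 x 28 mm high, loose on the base plate on its +y side; bystander; origin at the centre of its underside
- ring_gauge: ring gauge: loose steel ring lying on the granite, 70 mm outside diameter, 22 mm high; bystander; origin at the centre of its underside
- ref_ball: reference ball: 25 mm white ball on a stem over a 60 mm round foot, 93 mm tall in all, loose on the granite; bystander; origin at the centre of its underside
- jar: small closed jar, 56 mm diameter, 75 mm tall, loose on the granite; bystander; origin at the centre of its underside
- gauge_block: plain steel block 30 x 70 x 35 mm, loose on the granite; bystander; origin at the centre of its underside
- driver: screwdriver lying on the granite to the robot's right, about 200 mm long, origin under the middle of its length; bystander
Not all that is in view belongs to the job. Leave any brown, pink or purple look-alike of the flange alone.

How it is judged:
On the way, in this order (a step that is already met when the one before it is completed fails the run):
1. the knob is pushed along the long leg to the corner (bolt past 46 mm), not yet in the short leg (value of joint bolt above 0.046 m and value of joint pin below 0.012 m), for 0.1 s.
2. the knob is pushed sideways to the end of the short leg (pin past 34 mm) (value of joint bolt above 0.043 m and value of joint pin above 0.034 m), for 0.2 s.
At the end, for the whole second after the job is handed in: The knob rests in the short leg within 5 mm of its end (joint pin above 34 mm, joint bolt above 43 mm), seated (pulled up less than 2 mm) and still; the flange lies flat and still in its nest, within 10 mm along the fixture's x of its place (all of step 2 and value of joint sleeve below 0.002 m and velocity of joint pin between -0.005 and 0.005 m/s and x of flange in the frame of fixture between 0.075 and 0.095 m and z of flange in the frame of fixture below 0.015 m and linear speed of flange below 0.01 m/s); the robot touches nothing.
It fails at once if the knob is pulled up on its pin by more than 4 mm (value of joint sleeve above 0.004 m).
It fails at once if the knob is taken between the fingers (touched while the grasp point is within 12 mm of its axis and lower than 27 mm above its middle) (horizontal distance between the grasp point and knob_mid below 0.012 m and z of the grasp point in the frame of knob_mid below 0.027 m and contact force between the fingers and fixture above 0.5 N).
It fails at once if the flange is shifted more than 8 mm (distance of flange from where it was at the start of the episode above 0.008 m).
It fails at once if a bystander is shifted more than 20 mm, lifted or knocked over (distance of any of plug_gauge, setting_block, ring_gauge, ref_ball, jar, gauge_block, driver from where it was at the start of the episode above 0.02 m or angle between any of plug_gauge, setting_block, ring_gauge, ref_ball, jar, gauge_block's own z axis and vertical above 0.5 rad).
It fails at once if the knob or fixture is forced: the fingers press on it with more than 45 N (contact force between the fingers and fixture above 45 N).
It also fails if it takes over 42 s, if anything falls off the work surface, if the arm or the gripper's body presses on something with over 40 N, if the wrist force passes 120 N, or if a joint passes its speed limit or range.

## Robot

A 6-joint arm with a two-finger parallel gripper is mounted at the origin on the work surface. World frame = base frame: x ahead of the robot, y to its left, z up, the work surface at z = 0. Lengths are in m, angles in rad, forces in N, time in s.
With the tool pointing down it reaches from about 0.425 to 0.95 m from the base axis. Payload 3.5 kg.
Tool frame: the origin (TCP) lies midway between the tips of the shut fingers; the grasp point (between the pads) lies 19 mm behind it; z points along the fingers, y is the line along which they close (so a half turn about z gives the same grasp; the last joint's range is limited). The gripper opens to 85 mm and grips with 20 to 120 N. Pads are 22 mm wide; open, the fingers measure 114 mm over their backs; the gripper's body (76 mm by 85 mm) begins 54 mm behind the grasp point. The pads swing forward as they close: fully open they stand 13 mm farther back than shut.
Start: joints at [-1.396, 0.286, 1.577, -0, 1.279, -0.15], TCP at [0.215, -0.64, 0.231] pointing down, gripper open.
Joint ranges: [-2.77, 2.77], [-0.9, 2.22], [0.21, 2.48], [-1.53, 4.67], [0.24, 2.81], [-2.84, 2.84]. Speed limits (rad/s): [2.79, 2.79, 3.14, 3.14, 3.14, 3.14].

## Interface

Orientations are given as a unit quaternion [x, y, z, w].
In Python, from plant import ctrl gives the robot as it stands. The module is installed in compiled form; this text tells all that it offers.
- The arm moves only by the shell command python3 -m inch 'ROWS' [FORCE]. ROWS is JSON, a list of rows, each a list of 5 numbers: the closure, from 0 (fully open) to 1 (shut), then the shift along the tool's x, y, z in m, then the turn about the tool's z in degrees. A call has 1 to 5 rows; each row is the pose to reach, as a shift and turn from the pose commanded when the call began, along the tool's axes at that moment; what a row does not reach only later rows make up. A row lasts 1/12 s, in which the tool goes at most 41.7 mm and 7.16 degrees, less where a joint would pass 70% of its speed; a pose out of reach is approached as far as the arm can. A call with a gripper value outside its range is refused whole. The fingers move at their own pace and stop on an object; FORCE is the grip in N (left out, the last holds). Time passes only in rows, so rows that repeat a pose let the fingers close. It gives the time, the measured TCP pose, the force, the opening and the grip force at its end, in the units of the state.
- ctrl.get_state(): the state, without advancing time (a new reading comes with each control period).
- ctrl.read_camera(name): name is "scene" or "top" or "wrist"; returns a dict with "pixels" (400x640x3 uint8, red, green, blue), "depth" (400x640 float32, m along the optical axis (not along the pixel's ray), 0 where there is no reading), "fx", "fy", "cx", "cy" (pixels), "xyz" and "rotation" of the camera in the world; the wrist camera has in their place "mount" (4x4, takes a point from camera to tool coordinates, whose origin is the TCP and whose axes are the flange's). Camera axes: x right, y down, z forward; pixel columns grow to the right and rows downward; lengths in m; the calibration is good to about 2 mm. A picture is of the moment at which its call begins: read the wrist's pose just before it.
- ctrl.sign_off(): hands the job in; it is judged then, once.
Trained networks look in a picture, given as the dict that the camera call returned (one of the last four; its "shot" number tells which), for a name from the list of things; names that differ only in an ending like _2 or _b are one class to them, and where a whole thing is asked for, a point or a joint stands for the part that bears it (a point fixed in the world has none). Each returns a list of dicts, best first, with "score" (0 to 1); they miss things now and then, are a little off and sometimes report something else, mostly with a low value. They report only what shows in the picture. A call takes as long as a camera call. They do not tell look-alikes from the thing itself.
- ctrl.spot_in(query, picture): "at" ([column, row] in pixels, amid what is visible of it).
- ctrl.tip_of(query, picture): "at" ([column, row] in pixels: a listed point, or the origin of a listed thing).
The state is a dict: "time": time; "qpos": joint angles; "dq": joint speeds; "joint_efforts": joint torques, N m; "eef_pos": TCP position; "tcp_rot": TCP orientation; "contact_force": force on the tool from outside, world axes, zero at the start; "wrist_torque": the same for the moment, N m; "opening": opening from 0.0 (shut) to 1.0 (fully open); "finger_force": force on a finger pad.
Only numpy, scipy, OpenCV 4.12 (cv2) and the standard library are available. Lean on these libraries where they do the work, as an engineer would, in place of code of your own. Each camera call takes 0.05 s, during which the arm holds its last target. There are 200 camera calls.

## Working session

There is one attempt and no reset: what is moved stays moved. The work goes in short steps, Python scripts to look and compute and a shell command to move; the robot and the scene stay as the last step left them, time stands still between calls to the robot, and variables do not carry over. Pictures are saved under pics/ and viewed, at most 10 in all, crops included, and the job is handed in when it is done.

```bash
mkdir -p pics; cat > h.py <<'E'
import numpy as np, cv2
from scipy.spatial.transform import Rotation as R
from plant import ctrl
def world(p,at,z=None):
    """pixel -> world; with z: ray meets plane z, else uses depth"""
    u,v=at; r=np.array([(u-p['cx'])/p['fx'],(v-p['cy'])/p['fy'],1.])
    if 'mount' in p:
        s=p['st']; M=np.array(p['mount']); T=np.eye(4); T[:3,:3]=R.from_quat(s['tcp_rot']).as_matrix(); T[:3,3]=s['eef_pos']; T=T@M
        Rm,t=T[:3,:3],T[:3,3]
    else:
        t=np.array(p['xyz']); Rm=np.array(p['rotation']); 
        if Rm.shape!=(3,3): Rm=R.from_quat(Rm).as_matrix()
    d=Rm@r
    k=p['depth'][int(round(v)),int(round(u))] if z is None else (z-t[2])/d[2]
    return t+k*d
def cam(n):
    s=ctrl.get_state(); p=ctrl.read_camera(n); p['st']=s; return p
E
python3 - <<'E'
from h import *
np.set_printoptions(precision=4,suppress=True)
s=ctrl.get_state(); print(s['time'],s['eef_pos'],R.from_quat(s['tcp_rot']).as_matrix(),s['opening'])
for n in('top','scene'):
    p=cam(n); cv2.imwrite(f'pics/{n}0.png',p['pixels'][:,:,::-1]); print(n,p['xyz'])
    for q in['fixture','corner','slot_end','knob_mid','flange','plug_gauge','setting_block','jar','ref_ball']:
        for d in ctrl.tip_of(q,p)[:2]:
            print(q,round(d['score'],2),np.round(d['at']),world(p,d['at']), world(p,d['at'],dict(knob_mid=.061,corner=.043,slot_end=.043).get(q,0.012)))
E
```

```text
0.0 [ 0.2153 -0.639   0.2299] [[ 0.9477  0.3192 -0.0004]
 [ 0.3192 -0.9477  0.0024]
 [ 0.0004 -0.0024 -1.    ]] 1.000990303906959
top [ 0.4006 -0.0784  1.375 ]
fixture 0.68 [299. 208.] [ 0.6167 -0.0126  0.0432] [ 0.6218 -0.011   0.012 ]
corner 0.55 [299. 215.] [ 0.5905 -0.0105  0.0327] [ 0.5891 -0.011   0.043 ]
corner 0.5 [279. 194.] [0.6686 0.062  0.0382] [0.6676 0.0615 0.043 ]
slot_end 0.95 [292. 218.] [0.5838 0.0155 0.0249] [0.5814 0.0143 0.043 ]
knob_mid 0.43 [299. 231.] [ 0.5286 -0.0124  0.0742] [ 0.5299 -0.0117  0.061 ]
knob_mid 0.24 [202. 250.] [0.4728 0.3409 0.0171] [0.4705 0.3274 0.061 ]
flange 0.85 [299. 148.] [ 0.8438 -0.0131  0.0347] [ 0.8513 -0.012   0.012 ]
flange 0.68 [354. 191.] [ 0.6743 -0.2137  0.0332] [ 0.6787 -0.2158  0.012 ]
plug_gauge 0.5 [317. 200.] [ 0.6392 -0.0783  0.0665] [ 0.6491 -0.0783  0.012 ]
setting_block 0.5 [282. 193.] [0.6784 0.0535 0.0126] [0.6785 0.0536 0.012 ]
jar 0.49 [209. 202.] [0.6383 0.304  0.0779] [0.6504 0.3234 0.012 ]
jar 0.48 [292. 218.] [0.582  0.0145 0.0246] [0.5837 0.0154 0.012 ]
ref_ball 0.59 [202. 250.] [0.4756 0.3405 0.0176] [0.475
[... 422 characters left out ...]
0.043 ]
knob_mid 0.44 [334. 174.] [ 0.5432 -0.018   0.0762] [ 0.5318 -0.0122  0.061 ]
flange 0.77 [289. 242.] [ 0.6889 -0.2188  0.0314] [ 0.6781 -0.2159  0.012 ]
flange 0.68 [383. 270.] [ 0.8653 -0.0181  0.0371] [ 0.856  -0.0089  0.012 ]
plug_gauge 0.7 [163. 204.] [ 0.3945 -0.5281 -0.0016] [ 0.4061 -0.5256  0.012 ]
plug_gauge 0.67 [420. 142.] [0.4823 0.3364 0.0228] [0.4739 0.3444 0.012 ]
setting_block 0.68 [377. 214.] [0.6878 0.0612 0.0145] [0.6864 0.0622 0.012 ]
setting_block 0.33 [221. 199.] [ 0.4701 -0.3564  0.0314] [ 0.4546 -0.3564  0.012 ]
ref_ball 0.73 [424. 142.] [0.4847 0.3515 0.0193] [0.4791 0.357  0.012 ]
ref_ball 0.69 [360. 230.] [ 0.7241 -0.0136  0.0216] [ 0.7192 -0.0101  0.012 ]
```

View pics/top0.png

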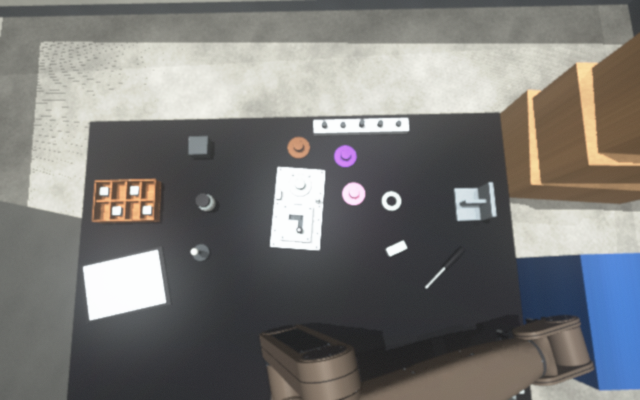

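View pics/scene0.png

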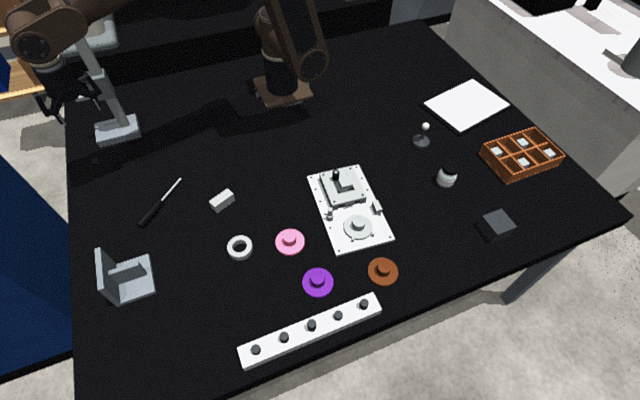

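The top view shows the white fixture at about (298,208), almost square to the robot axes. The knob is at (299,231), the slot corner near (300,215), and the short leg runs left to about (290,218). I'll shut the fingers and travel towards it.

```bash
python3 -m inch '[[1,0.028,-0.029,0,0],[1,0.056,-0.058,0,0],[1,0.084,-0.087,0,0],[1,0.112,-0.116,0,0],[1,0.14,-0.145,0,0]]' 20
python3 -m inch '[[1,0.028,-0.029,0,0],[1,0.056,-0.058,0,0],[1,0.084,-0.087,0,0],[1,0.112,-0.116,0,0],[1,0.14,-0.145,0,0]]'
python3 -m inch '[[1,0.028,-0.029,0,5],[1,0.056,-0.058,0,10],[1,0.084,-0.087,0,15],[1,0.112,-0.116,0,20],[1,0.125,-0.13,0,22.5]]'
python3 - <<'E'
from h import *
s=ctrl.get_state(); m=R.from_quat(s['tcp_rot']).as_matrix()
print(s['time'],s['eef_pos'],np.degrees(np.arctan2(m[1,0],m[0,0])),s['opening'],s['contact_force'])
p=cam('wrist'); print(np.round(p['mount'],3).tolist())
cv2.imwrite('pics/w1.png',p['pixels'][:,:,::-1])
for q in['fixture','corner','slot_end','knob_mid','flange']:
    for d in ctrl.tip_of(q,p)[:2]: print(q,round(d['score'],2),np.round(d['at']),world(p,d['at'],dict(knob_mid=.061,corner=.043,slot_end=.043,fixture=0).get(q,0.012)))
E
```

```text
time: 1.42
eef_pos: [0.3022, -0.4559, 0.2313]
tcp_rot: [0.987, 0.161, 0.0, 0.0]
contact_force: [0.4, -0.2, 1.0]
opening: 0.302
finger_force: 0.0
time: 1.83
eef_pos: [0.3887, -0.2737, 0.2317]
tcp_rot: [0.987, 0.161, 0.0, 0.0]
contact_force: [-0.2, 0.5, 0.3]
opening: -0.0
finger_force: 0.0
time: 2.25
eef_pos: [0.4662, -0.1088, 0.2317]
tcp_rot: [0.999, -0.034, 0.001, -0.0]
contact_force: [0.6, -0.2, 0.2]
opening: -0.003
finger_force: 0.0
2.25 [ 0.4662432  -0.10883848  0.23174502] -3.9307332700730697 -0.0028482170620835984 [ 0.58511351 -0.16780315  0.16061916]
[[-0.0, -0.958, -0.288, 0.074], [1.0, -0.0, -0.0, 0.0], [0.0, -0.288, 0.958, -0.142], [0.0, 0.0, 0.0, 1.0]]
fixture 0.81 [220.  52.] [ 0.62540071 -0.00177716  0.        ]
corner 0.81 [231.  83.] [ 0.58349725 -0.02166474  0.043     ]
knob_mid 0.89 [224. 128.] [ 0.53715427 -0.01300074  0.061     ]
knob_mid 0.26 [510.  16.] [ 0.62293397 -0.31049221  0.061     ]
flange 0.54 [513.  15.] [ 0.63614722 -0.34384118  0.012     ]
```

```bash
python3 -m inch '[[1,0,-0.035,0,0],[1,0,-0.07,0,0],[1,0,-0.095,0,0],[1,0,-0.095,0,0]]'
python3 - <<'E'
from h import *
p=cam('wrist'); s=p['st']; print(s['eef_pos'])
cv2.imwrite('pics/w2.png',p['pixels'][:,:,::-1])
for q in['fixture','corner','slot_end','knob_mid','flange','plug_gauge','setting_block']:
    for d in ctrl.tip_of(q,p)[:1]: print(q,round(d['score'],2),np.round(d['at']),world(p,d['at'],dict(knob_mid=.061,corner=.043,slot_end=.043,fixture=0).get(q,0.012)))
# point cloud fits: cover plate edge -> yaw
v,u=np.mgrid[0:400,0:640]; P=np.stack([world(p,(a,b)) for a,b in zip(u[::2,::2].ravel(),v[::2,::2].ravel())])
c=P[(abs(P[:,2]-.043)<.004)&(abs(P[:,0]-.56)<.13)&(abs(P[:,1])<.1)]
print('cover',cv2.minAreaRect((c[:,:2]*1000).astype(np.float32)))
k=P[(abs(P[:,2]-.076)<.005)&(abs(P[:,0]-.54)<.04)&(abs(P[:,1]+.01)<.04)]
print('knobtop',len(k),k.min(0),k.max(0),np.median(k,0))
E
```

```text
time: 2.88
eef_pos: [0.4714, -0.0158, 0.2313]
tcp_rot: [0.999, -0.033, -0.0, -0.001]
contact_force: [0.3, 0.0, -1.2]
opening: -0.0
finger_force: 0.0
[ 0.471365   -0.01578316  0.23128227]
fixture 0.79 [299.  51.] [ 0.62416419 -0.00408037  0.        ]
corner 0.91 [315.  83.] [ 0.58194243 -0.0217321   0.043     ]
slot_end 0.95 [276.  83.] [0.58535935 0.02171997 0.043     ]
knob_mid 0.53 [308. 130.] [ 0.53368222 -0.01023727  0.061     ]
flange 0.54 [23. 47.] [0.64691783 0.31631265 0.012     ]
plug_gauge 0.92 [359.  25.] [ 0.64348637 -0.07602444  0.012     ]
setting_block 0.82 [234.   6.] [0.67118693 0.06426783 0.012     ]
cover ((577.6826171875, 9.078361511230469), (155.8573455810547, 160.94668579101562), 80.75631713867188)
knobtop 83 [ 0.52529835 -0.02142578  0.07362744] [ 5.43946583e-01 -4.28072032e-04  7.76773950e-02] [ 0.53436032 -0.01090796  0.07570898]
```

View pics/w2.png

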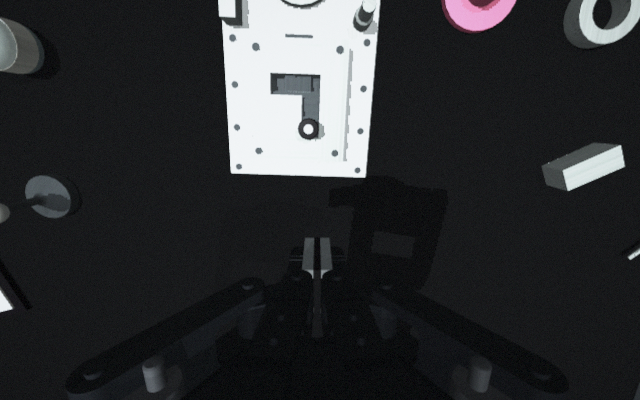

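The picture shows the knob at (308,130), the corner at (312,85) and the short leg's end at (276,83). The fixture yaw is about -5.5°. I'll go behind the knob and descend.

```bash
python3 -m inch '[[1,0.015,-0.006,0.03,1.5],[1,0.028,-0.010,0.06,1.5],[1,0.029,-0.010,0.09,1.5],[1,0.029,-0.010,0.12,1.5],[1,0.029,-0.010,0.12,1.5]]'
python3 -m inch '[[1,0,0,0.02,0],[1,0,0,0.04,0],[1,0,0,0.052,0],[1,0,0,0.058,0],[1,0,0,0.058,0]]'
python3 - <<'E'
from h import *
p=cam('wrist'); s=p['st']; m=R.from_quat(s['tcp_rot']).as_matrix(); print(s['eef_pos'],m[:2,0])
cv2.imwrite('pics/w3.png',p['pixels'][:,:,::-1])
for q in['corner','slot_end','knob_mid']:
    for d in ctrl.tip_of(q,p)[:1]:
        w=world(p,d['at'],dict(knob_mid=.061).get(q,.043)); print(q,round(d['score'],2),np.round(d['at']),w,'tool',m.T@(w-s['eef_pos']))
E
```

```text
time: 3.7
eef_pos: [0.4967, -0.0091, 0.1048]
tcp_rot: [0.999, -0.047, -0.006, -0.001]
contact_force: [-0.9, 0.1, -0.4]
opening: 0.001
finger_force: 0.0
time: 4.12
eef_pos: [0.5008, -0.0097, 0.0529]
tcp_rot: [0.999, -0.047, -0.001, -0.0]
contact_force: [-0.9, -0.3, -0.1]
opening: -0.002
finger_force: 0.0
[ 0.5008066  -0.00973966  0.05288988] [ 0.99554584 -0.0942626 ]
corner 0.91 [321. 101.] [ 0.58263936 -0.02024337  0.043     ] tool [0.08247563 0.00274494 0.00974539]
slot_end 0.96 [242. 100.] [0.58681586 0.02013506 0.043     ] tool [ 0.08282736 -0.03784738  0.0097522 ]
knob_mid 0.64 [312. 199.] [ 0.53556393 -0.01096447  0.061     ] tool [ 0.03470381 -0.00205846 -0.00817035]
```

View pics/w3.png

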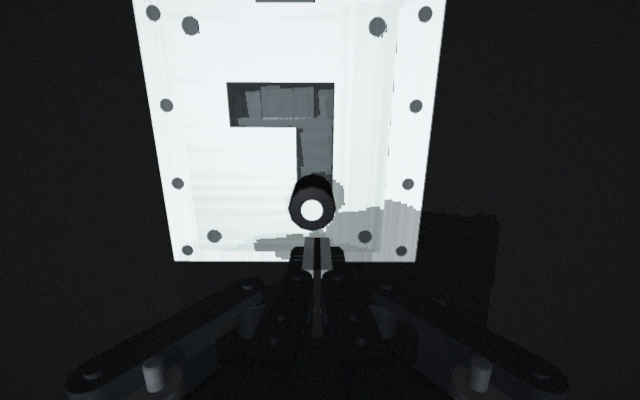

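The knob (312,205) is just ahead of the fingers, and the slot runs straight up to the corner at (315,103). I'll push along the long leg in small steps.

```bash
python3 -m inch '[[1,0.008,0,0,0],[1,0.014,0,0,0],[1,0.02,0,0,0],[1,0.026,0,0,0],[1,0.032,0,0,0]]'
python3 -m inch '[[1,0.005,0,0,0],[1,0.01,0,0,0],[1,0.014,0,0,0],[1,0.017,0,0,0],[1,0.017,0,0,0]]'
python3 - <<'E'
from h import *
p=cam('wrist'); s=p['st']; m=R.from_quat(s['tcp_rot']).as_matrix(); print(s['eef_pos'],s['contact_force'])
cv2.imwrite('pics/w4.png',p['pixels'][:,:,::-1])
for q in['corner','slot_end','knob_mid']:
    for d in ctrl.tip_of(q,p)[:1]:
        w=world(p,d['at'],dict(knob_mid=.061).get(q,.043)); print(q,round(d['score'],2),np.round(d['at']),w,'tool',m.T@(w-s['eef_pos']))
E
```

```text
time: 4.73
eef_pos: [0.5336, -0.0126, 0.0535]
tcp_rot: [0.999, -0.047, -0.0, -0.0]
contact_force: [-3.8, -0.2, 3.5]
opening: 0.004
finger_force: 1.8
time: 5.15
eef_pos: [0.551, -0.0143, 0.0532]
tcp_rot: [0.999, -0.047, 0.001, 0.0]
contact_force: [-0.3, -0.6, -0.4]
opening: 0.002
finger_force: 0.0
[ 0.55096658 -0.01431999  0.05324873] [-0.26935252 -0.56558764 -0.44371073]
corner 0.61 [320. 193.] [ 0.58382619 -0.01954902  0.043     ] tool [0.03319053 0.00211481 0.01029801]
slot_end 0.56 [251. 192.] [0.58823431 0.01948872 0.043     ] tool [ 0.03390662 -0.0371645   0.0103    ]
knob_mid 0.81 [315. 222.] [ 0.57305091 -0.01587794  0.061     ] tool [ 0.02214444 -0.00052673 -0.00771836]
```

View pics/w4.png

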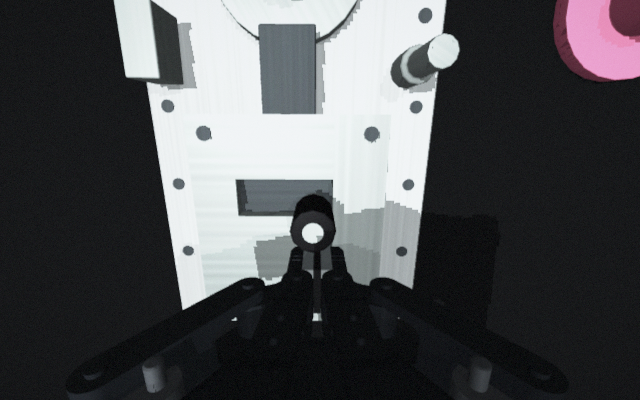

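The knob at (313,230) is still about 11 mm short of the corner at (320,193), and the tongue is entering over the rim.

```bash
python3 -m inch '[[1,0.003,0,0,0],[1,0.005,0,0,0],[1,0.007,0,0,0],[1,0.008,0,0,0],[1,0.008,0,0,0]]'
python3 -m inch '[[1,0.001,0,0,0],[1,0.0015,0,0,0],[1,0.0015,0,0,0]]'
python3 -m inch '[[1,0.001,0,0,0],[1,0.001,0,0,0]]'
```

```text
time: 5.77
eef_pos: [0.5581, -0.015, 0.0532]
tcp_rot: [0.999, -0.047, -0.0, 0.0]
contact_force: [-1.9, -0.2, 0.7]
opening: -0.001
finger_force: 1.0
time: 6.02
eef_pos: [0.5595, -0.0152, 0.0532]
tcp_rot: [0.999, -0.047, -0.0, 0.0]
contact_force: [-1.8, -0.8, -0.1]
opening: 0.001
finger_force: 1.1
time: 6.18
eef_pos: [0.5605, -0.0152, 0.0532]
tcp_rot: [0.999, -0.047, -0.0, 0.0]
contact_force: [-2.7, -0.5, 0.4]
opening: 0.003
finger_force: 1.1
```

```bash
python3 -m inch '[[1,0.001,0,0,0],[1,0.001,0,0,0]]'
python3 -m inch '[[1,0.001,0,0,0],[1,0.001,0,0,0]]'
python3 - <<'E'
from h import *
p=cam('wrist'); s=p['st']; m=R.from_quat(s['tcp_rot']).as_matrix(); print(s['eef_pos'],s['contact_force'])
for q in['corner','slot_end','knob_mid']:
    for d in ctrl.tip_of(q,p)[:1]:
        w=world(p,d['at'],dict(knob_mid=.061).get(q,.043)); print(q,round(d['score'],2),np.round(d['at']),w,'tool',m.T@(w-s['eef_pos']))
E
```

```text
time: 6.35
eef_pos: [0.5613, -0.0153, 0.0532]
tcp_rot: [0.999, -0.047, -0.0, -0.0]
contact_force: [-2.8, 0.6, 0.3]
opening: 0.0
finger_force: 1.6
time: 6.52
eef_pos: [0.5614, -0.0153, 0.0532]
tcp_rot: [0.999, -0.047, -0.002, -0.0]
contact_force: [-5.8, -0.1, 3.1]
opening: -0.001
finger_force: 3.1
[ 0.56139943 -0.01527225  0.05317336] [-5.79996076 -0.10300507  3.09628502]
corner 0.83 [319. 209.] [ 0.58475247 -0.01938485  0.043     ] tool [0.02367228 0.00190823 0.01008747]
slot_end 0.73 [249. 211.] [0.58731678 0.02147501 0.043     ] tool [ 0.02240037 -0.03901226  0.01009133]
knob_mid 0.73 [313. 222.] [ 0.5836943  -0.01580103  0.061     ] tool [ 0.02221789 -0.00156046 -0.00790743]
```

```bash
python3 -m inch '[[1,0.001,0,0,0],[1,0.001,0,0,0]]'
python3 -m inch '[[1,0.001,0,0,0],[1,0.001,0,0,0]]'
```

```text
time: 6.88
eef_pos: [0.5615, -0.0153, 0.0532]
tcp_rot: [0.999, -0.047, -0.003, -0.0]
contact_force: [-9.0, -0.0, 5.5]
opening: -0.002
finger_force: 4.4
time: 7.05
eef_pos: [0.5616, -0.0153, 0.0532]
tcp_rot: [0.999, -0.047, -0.004, -0.0]
contact_force: [-11.7, 0.4, 8.6]
opening: 0.003
finger_force: 5.8
```

The force is climbing with no motion, so the bolt is at its stop. Now I'll back off, lift, and go round to the knob's -y side.

```bash
python3 -m inch '[[1,-0.008,0,0,0],[1,-0.018,0,0,0],[1,-0.018,0,-0.025,0],[1,-0.018,0,-0.05,0],[1,-0.018,0,-0.05,0]]'
python3 -m inch '[[1,0.01,0.02,0,0],[1,0.025,0.038,0,0],[1,0.037,0.044,0,0],[1,0.037,0.044,0,0]]'
python3 -m inch '[[1,0,0,0.02,0],[1,0,0,0.04,0],[1,0,0,0.05,0],[1,0,0,0.05,0]]'
python3 - <<'E'
from h import *
p=cam('wrist'); s=p['st']; m=R.from_quat(s['tcp_rot']).as_matrix(); print(s['eef_pos'],s['contact_force'])
cv2.imwrite('pics/w5.png',p['pixels'][:,:,::-1])
for p in(p,cam('top')):
  for q in['corner','slot_end','knob_mid']:
    for d in ctrl.tip_of(q,p)[:1]:
        w=world(p,d['at'],dict(knob_mid=.061).get(q,.043)); print(q,round(d['score'],2),np.round(d['at']),w,'tool',m.T@(w-s['eef_pos']))
E
```

```text
time: 7.47
eef_pos: [0.5504, -0.0145, 0.1089]
tcp_rot: [0.999, -0.047, 0.006, 0.001]
contact_force: [1.6, -0.2, 0.8]
opening: 0.0
finger_force: 0.0
time: 7.8
eef_pos: [0.5815, -0.063, 0.1041]
tcp_rot: [0.999, -0.048, 0.002, 0.0]
contact_force: [-0.3, -0.2, -0.7]
opening: -0.002
finger_force: 0.0
time: 8.13
eef_pos: [0.5765, -0.06, 0.0501]
tcp_rot: [0.999, -0.047, -0.003, -0.001]
contact_force: [-0.6, 0.6, -0.6]
opening: 0.001
finger_force: 0.0
[ 0.57652876 -0.05995889  0.05007528] [-0.62484332  0.60658701 -0.64268701]
corner 0.92 [248. 244.] [ 0.58279361 -0.02016935  0.043     ] tool [ 0.00255216 -0.04019169  0.00711548]
slot_end 0.82 [182. 243.] [0.58745113 0.01844257 0.043     ] tool [ 0.00357262 -0.07907008  0.00716279]
knob_mid 0.71 [229. 259.] [ 0.58336101 -0.01473459  0.061     ] tool [ 0.00250178 -0.04568038 -0.01087702]
slot_end 0.56 [290. 218.] [0.57790354 0.02079463 0.043     ] tool [-0.00615313 -0.08051745  0.00722218]
```

View pics/w5.png

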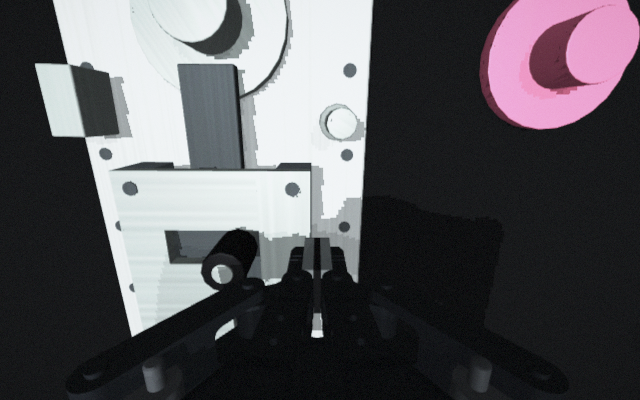

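The knob at (225,270) stands at the corner, the fingers are to its -y side, and the area around is clear. I'll push along +y (tool -y).

```bash
python3 -m inch '[[1,0.002,-0.008,-0.002,0],[1,0.002,-0.014,-0.002,0],[1,0.002,-0.019,-0.002,0],[1,0.002,-0.024,-0.002,0],[1,0.002,-0.029,-0.002,0]]'
python3 -m inch '[[1,0,-0.005,0,0],[1,0,-0.01,0,0],[1,0,-0.014,0,0],[1,0,-0.016,0,0],[1,0,-0.016,0,0]]'
python3 - <<'E'
from h import *
p=cam('wrist'); s=p['st']; m=R.from_quat(s['tcp_rot']).as_matrix(); print(s['eef_pos'],s['contact_force'])
cv2.imwrite('pics/w6.png',p['pixels'][:,:,::-1])
for q in['corner','slot_end','knob_mid']:
    for d in ctrl.tip_of(q,p)[:1]:
        w=world(p,d['at'],dict(knob_mid=.061).get(q,.043)); print(q,round(d['score'],2),np.round(d['at']),w,'tool',m.T@(w-s['eef_pos']))
E
```

```text
time: 8.95
eef_pos: [0.5843, -0.0326, 0.0557]
tcp_rot: [0.999, -0.047, 0.0, 0.001]
contact_force: [-0.3, -3.5, 1.7]
opening: 0.001
finger_force: 1.7
time: 9.37
eef_pos: [0.5858, -0.0159, 0.0555]
tcp_rot: [0.999, -0.047, 0.0, -0.0]
contact_force: [-0.2, -1.5, 0.2]
opening: -0.0
finger_force: 0.5
[ 0.58579356 -0.01592482  0.05550154] [-0.20396164 -1.46779979  0.23103655]
slot_end 0.75 [257. 250.] [0.58552919 0.02040739 0.043     ] tool [-0.00367741 -0.03614027  0.01251981]
knob_mid 0.75 [272. 262.] [0.58594918 0.00818398 0.061     ] tool [-0.00210179 -0.02402034 -0.0054861 ]
```

View pics/w6.png

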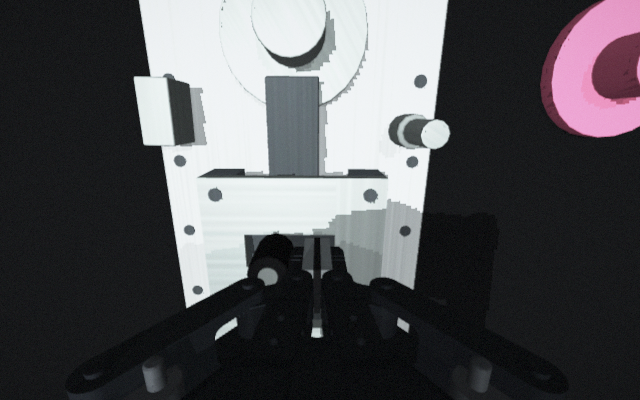

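The knob (268,272) is partway along the short leg with about 12 mm left, so I'll continue in smaller steps.

```bash
python3 -m inch '[[1,0,-0.003,0,0],[1,0,-0.006,0,0],[1,0,-0.008,0,0],[1,0,-0.009,0,0],[1,0,-0.009,0,0]]'
python3 -m inch '[[1,0,-0.001,0,0],[1,0,-0.0015,0,0],[1,0,-0.0015,0,0]]'
python3 -m inch '[[1,0,-0.001,0,0],[1,0,-0.0015,0,0],[1,0,-0.0015,0,0]]'
```

```text
time: 9.98
eef_pos: [0.5859, -0.0073, 0.0549]
tcp_rot: [0.999, -0.047, -0.001, -0.0]
contact_force: [-0.7, -2.1, -1.1]
opening: 0.005
finger_force: 1.0
time: 10.23
eef_pos: [0.5861, -0.006, 0.055]
tcp_rot: [0.999, -0.047, -0.0, -0.0]
contact_force: [-1.5, -2.3, -0.4]
opening: -0.001
finger_force: 1.1
time: 10.48
eef_pos: [0.5864, -0.0045, 0.0551]
tcp_rot: [0.999, -0.047, -0.0, -0.0]
contact_force: [-0.3, -2.7, -1.9]
opening: 0.0
finger_force: 1.1
```

```bash
python3 -m inch '[[1,0,-0.001,0,0],[1,0,-0.0015,0,0],[1,0,-0.0015,0,0]]'
python3 -m inch '[[1,0,-0.001,0,0],[1,0,-0.001,0,0]]'
python3 -m inch '[[1,0,-0.001,0,0],[1,0,-0.001,0,0]]'
```

```text
time: 10.73
eef_pos: [0.5866, -0.0038, 0.0553]
tcp_rot: [0.999, -0.047, -0.0, 0.001]
contact_force: [-2.1, -5.9, -3.2]
opening: 0.001
finger_force: 2.5
time: 10.9
eef_pos: [0.5866, -0.0036, 0.0553]
tcp_rot: [0.999, -0.046, -0.0, 0.002]
contact_force: [-3.5, -6.9, -2.2]
opening: -0.001
finger_force: 3.8
time: 11.07
eef_pos: [0.5867, -0.0034, 0.0553]
tcp_rot: [0.999, -0.046, -0.0, 0.002]
contact_force: [-2.8, -9.0, -1.1]
opening: -0.003
finger_force: 5.0
```

The force is climbing again at the predicted slot end. I'll retreat and check.

```bash
python3 -m inch '[[1,0,0.008,0,0],[1,0,0.018,0,0],[1,0,0.02,-0.03,0],[1,0,0.02,-0.07,0],[1,0,0.02,-0.11,0]]'
python3 -m inch '[[1,-0.03,0,-0.03,0],[1,-0.06,0,-0.06,0],[1,-0.09,0,-0.07,0],[1,-0.09,0,-0.07,0],[1,-0.09,0,-0.07,0]]'
python3 - <<'E'
from h import *
p=cam('wrist'); s=p['st']; print(s['time'],s['eef_pos'],s['contact_force'])
cv2.imwrite('pics/w7.png',p['pixels'][:,:,::-1])
for q in['corner','slot_end','knob_mid','flange']:
    for d in ctrl.tip_of(q,p)[:1]: print(q,round(d['score'],2),np.round(d['at']),world(p,d['at'],dict(knob_mid=.061,flange=.012).get(q,.043)))
E
```

```text
time: 11.48
eef_pos: [0.5845, -0.021, 0.1658]
tcp_rot: [0.999, -0.048, -0.001, -0.001]
contact_force: [2.1, -0.6, 1.1]
opening: -0.001
finger_force: 0.0
time: 11.9
eef_pos: [0.4957, -0.0124, 0.2375]
tcp_rot: [0.999, -0.047, 0.003, -0.0]
contact_force: [0.8, 0.1, -0.4]
opening: 0.002
finger_force: 0.0
11.9 [ 0.4957273  -0.01236893  0.23749331] [ 0.8115149   0.10523002 -0.38906531]
corner 0.6 [316. 108.] [ 0.58128305 -0.02004491  0.043     ]
slot_end 0.73 [283. 107.] [0.58568214 0.01822315 0.043     ]
knob_mid 0.67 [280. 106.] [0.58645306 0.01861096 0.061     ]
flange 0.92 [469.  16.] [ 0.66687804 -0.20558481  0.012     ]
```

View pics/w7.png

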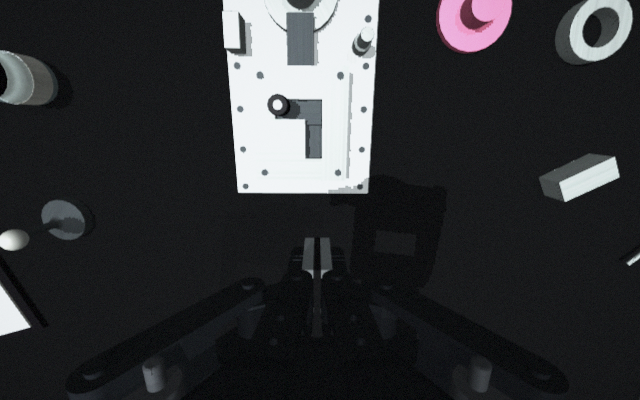

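The knob (280,105) is at the end of the short leg, the tongue (300,40) is over the flange rim, and the gripper is clear.

```bash
python3 -c "
from plant import ctrl
print(ctrl.sign_off())"
```

```text
the job is handed in; nothing more can be done
None
```

The job is handed in: the knob was pushed to the corner and then to the end of the short leg, the last wrist image shows the clamp tongue over the flange rim, and the arm finished clear (no verdict was returned).

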